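# Show the blue tin's code label to the bench scanner

### The arm

A 7-joint arm with a two-finger parallel gripper is mounted at the origin on a cart in front of the work surface, level with it; the furniture and walls round the work are solid. World frame = base frame: x ahead of the robot, y to its left, z up, the work surface at z = 0. Lengths are in m, angles in degrees, forces in N, time in s.
With the tool pointing down it reaches from about 0.425 to 0.975 m from the base axis. Payload 16.7 kg.
Tool frame: the origin (TCP) lies between the finger pads; the fingertips stand 22 mm ahead of it and the grasp point (between the pads) lies 3 mm ahead of it; z points along the fingers, y is the line along which they close (so a half turn about z gives the same grasp; the last joint's range is limited). The gripper opens to 85 mm and grips with 20 to 120 N. Pads are 22 mm wide; open, the fingers measure 114 mm over their backs; the gripper's body (76 mm by 85 mm) begins 54 mm behind the grasp point. The pads swing forward as they close: fully open they stand 13 mm farther back than shut.
Start: joints at [-74.742, 24.414, 4.234, 92.017, -1.954, 63.644, -3.845], TCP at [0.273, 0.617, 0.227] pointing down, gripper open.
Joint ranges: [-163.25, 163.25], [-28.42, 122.38], [-70.27, 78.77], [12.13, 141.07], [-58.53, 238.53], [9.26, 117.41], [-156.51, 156.51]. Speed limits (degrees/s): [108.29, 108.29, 136.94, 136.94, 172.46, 172.46, 172.46].

### API

Orientations are given as a 3x3 rotation matrix whose columns are the frame's x, y, z axes.
In Python, from bench import get_state, capture, hand_in gives the robot as it stands.
- The arm moves only by the shell command python3 -m inch 'ROWS' [OPENING] [FORCE]. ROWS is JSON, a list of rows, each an object of numbers: "tx", "ty", "tz": the shift along the tool's x, y, z in m; "spin": the turn about the tool's z in degrees. A call has 1 to 8 rows; each row shifts and turns the commanded pose from where the row before left it, along the tool's axes as they then stand; what a row does not reach is not made up. A row lasts 1/10 s, in which the tool goes at most 50 mm and 8.59 degrees, less where a joint would pass 70% of its speed; a pose out of reach is approached as far as the arm can. A call with a gripper value outside its range is refused whole. OPENING is the closure, from 0 (fully open) to 1 (shut), set as the call begins (- or left out, the last holds). The fingers move at their own pace and stop on an object; FORCE is the grip in N (left out, the last holds). Time passes only in rows, so rows that do not move let the fingers close. It gives the time, the measured TCP pose, the force, the opening and the grip force at its end, in the units of the state.
- get_state(): the state, without advancing time (a new reading comes with each control period).
- capture(name): name is "scene" or "top" or "wrist"; returns a dict with "color" (400x640x3 uint8, red, green, blue), "z_map" (400x640 float32, m along the optical axis (not along the pixel's ray), 0 where there is no reading), "fx", "fy", "cx", "cy" (pixels), "R" (3x3) and "t" (3): a world point X has camera coordinates R X + t; the wrist camera has in their place "hand_eye" (4x4, takes a point from camera to tool coordinates, whose origin is the TCP and whose axes are the flange's). Camera axes: x right, y down, z forward; pixel columns grow to the right and rows downward; lengths in m; the calibration is good to about 2 mm. A picture is of the moment at which its call begins: read the wrist's pose just before it.
- hand_in(): hands the job in; it is judged then, once.
The state is a dict: "time_s": time; "joint_positions": joint angles; "dq": joint speeds; "tau": joint torques, N m; "ee_pos": TCP position; "ee_rot": TCP orientation; "wrist_force": force on the tool from outside, world axes, zero at the start; "torque": the same for the moment, N m; "gripper_width": finger opening in m; "finger_force": force on a finger pad.
Only numpy, scipy, OpenCV 4.12 (cv2) and the standard library are available. Lean on these libraries where they do the work, as an engineer would, in place of code of your own. Each camera call takes 0.05 s, during which the arm holds its last target. There are 200 camera calls.

### The job

Get the blue tin ready for scanning: stand it upright in the middle of the round black pad in front of the scanner, turned so that its white striped label squarely faces the scanner's red window. Leave the red tin where it stands, and let go of the blue one when it is in place.

Things in the scene. Friction and masses are not known exactly. Their poses are not given: they have to be found in the camera images.
- blue_tin_mid (a point): Blue tin to be scanned: closed upright cylinder, 46 mm across (48 at the steel rims), 75 mm tall, about 0.2 kg. This point is its centre, half-way up. z is up; x points out through the middle of its white label with black code bars (75 degrees of the wall). The lid is blue with a white stripe that runs from the lid's centre towards the label.
- blue_tin_label (a point): Middle of the blue tin's white label, on the wall, 23 mm from the tin's axis along its x axis and half-way up.
- pad (a point): Top centre of the round black pad (70 mm across, thin yellow ring 52 mm across on it), 6 mm above the bench, on the scanner's fixed grey base plate (185 x 90 x 5 mm). x is level and points straight at the scanner's red window, z up. The scanner is a black block, 50 mm deep, 70 wide, its top 80 mm above the bench; its front face with the window stands 80 mm from this point.
- red_tin_mid (a point): The red tin, a bystander of the same shape, size and markings as the blue one but red; its centre, half-way up. It must stay where it stands.
Things that resemble listed ones, but are neither listed nor needed, are in the scene too. Of the things like the part that bears blue_tin_mid, leave any that is purple; of the rest the smaller one is meant.

How it is judged:
By the outcome, as a careful person would: the job done as asked, in the order asked, and still so for the second after the job is handed in, with the robot touching nothing.
It also fails if it takes over 32 s, if anything falls off the work surface, if the arm or the gripper's body presses on something with over 40 N, if the wrist force passes 120 N, or if a joint passes its speed limit or range.

## Working session

There is one attempt and no reset: what is moved stays moved. The work goes in short steps, Python scripts to look and compute and a shell command to move; the robot and the scene stay as the last step left them, time stands still between calls to the robot, and variables do not carry over. Pictures are saved under pics/ and viewed, at most 10 in all, crops included, and the job is handed in when it is done.

```bash
mkdir -p pics; cat > h.py <<'E'
import numpy as np, cv2
from bench import get_state, capture
def cap(n):
    s=get_state(); c=capture(n)
    if 'hand_eye' in c:
        H=np.array(c['hand_eye']); Rt=np.array(s['ee_rot']); 
        c['Rw']=Rt@H[:3,:3]; c['o']=Rt@H[:3,3]+np.array(s['ee_pos'])
    else:
        R=np.array(c['R']); c['Rw']=R.T; c['o']=-R.T@np.array(c['t'])
    return c
def ray(c,u,v,h):
    d=c['Rw']@np.array([(u-c['cx'])/c['fx'],(v-c['cy'])/c['fy'],1]); return c['o']+d*(h-c['o'][2])/d[2]
def cloud(c):
    v,u=np.mgrid[:400,:640]; z=c['z_map']
    P=np.stack([(u-c['cx'])/c['fx']*z,(v-c['cy'])/c['fy']*z,z],-1)
    return P@c['Rw'].T+c['o']
def save(c,n): cv2.imwrite('pics/'+n,c['color'][...,::-1])
E
python3 - <<'E'
from h import *
import pickle
for n in('top','scene'):
    c=cap(n);save(c,n+'1.png');pickle.dump(c,open(n+'.pkl','wb'))
s=get_state();print(s['ee_pos'],s['ee_rot'],s['time_s'],s['gripper_width'])
E
```

```text
[0.27256647 0.61713428 0.2268085 ] [[-9.14766497e-01  4.03982840e-01 -3.48929898e-04]
 [ 4.03982974e-01  9.14765873e-01 -1.07409864e-03]
 [-1.14728254e-04 -1.12351118e-03 -9.99999362e-01]] 0.1 0.08549376538067524
```

View pics/top1.png

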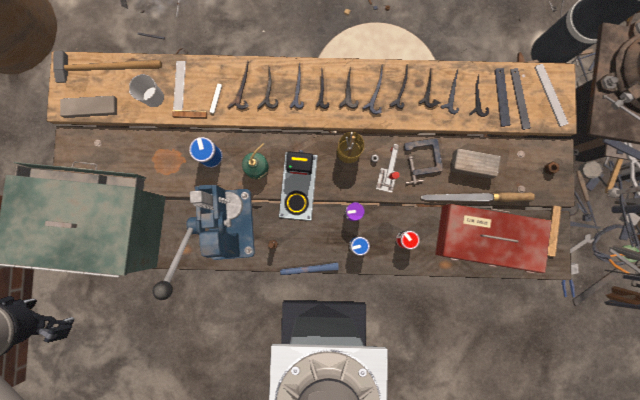

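View pics/scene1.png

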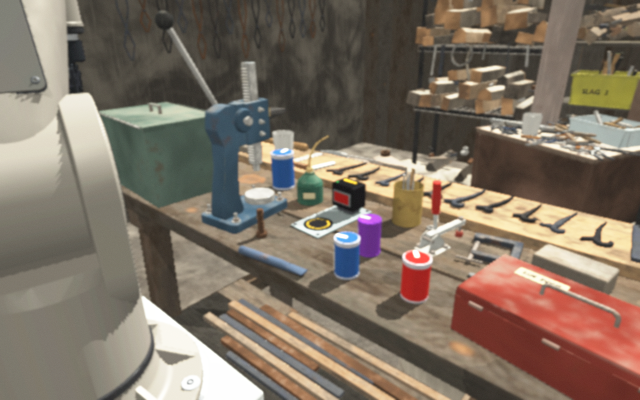

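The top view shows the blue tin at (360,246), the purple one at (355,212), red at (409,240), the pad at (296,202) and the scanner at (299,163). The large blue decoy is at (204,151). The scene view agrees, and shows the scanner window facing the pad.

```bash
cat > m.py <<'E'
from h import *
import pickle
c=pickle.load(open('top.pkl','rb')); P=cloud(c)
hsv=cv2.cvtColor(c['color'],cv2.COLOR_RGB2HSV)
def lid(name,lo,hi,box,h):
    x0,x1,y0,y1=box; m=np.zeros((400,640),np.uint8)
    m[y0:y1,x0:x1]=cv2.inRange(hsv,lo,hi)[y0:y1,x0:x1]
    v,u=np.nonzero(m); q=P[v,u]
    print(name,len(u),'px',u.mean(),v.mean(),'h',np.percentile(q[:,2],[5,50,95]).round(3),'ray',ray(c,u.mean(),v.mean(),h).round(4))
    return m
lid('blue',(100,100,60),(125,255,255),(345,375,232,260),.075)
lid('purple',(126,80,60),(150,255,255),(340,370,200,225),.09)
lid('red',(0,150,80),(8,255,255),(395,425,228,254),.075)
m=lid('ring',(22,120,120),(35,255,255),(275,315,188,222),.006)
v,u=np.nonzero(m); r=np.array([ray(c,a,b,.006)[:2] for a,b in zip(u,v)]); print('ring ext',np.ptp(r,0),(r.max(0)+r.min(0))/2)
for u0,v0 in [(288,153),(311,154),(280,217),(308,218),(299,163)]: print(u0,v0,P[v0,u0].round(3))
w=np.zeros_like(m); w[232:262,345:375]=cv2.inRange(hsv,(0,0,170),(180,70,255))[232:262,345:375]
v,u=np.nonzero(w); print('white',[(a,b) for a,b in zip(u,v)][:60])
cv2.imwrite('pics/crop.png',cv2.resize(c['color'][135:270,260:430,::-1],None,fx=4.4,fy=4.4,interpolation=cv2.INTER_CUBIC))
E
python3 m.py
```

```text
blue 157 px 360.29936305732485 245.45859872611464 h [0.072 0.075 0.079] ray [ 0.429  -0.0722  0.075 ]
purple 248 px 355.26612903225805 211.2298387096774 h [0.001 0.075 0.079] ray [ 0.5173 -0.056   0.09  ]
red 171 px 408.7719298245614 240.7251461988304 h [0.031 0.075 0.079] ray [ 0.4446 -0.1986  0.075 ]
ring 101 px 296.0792079207921 203.22772277227722 h [0.002 0.006 0.009] ray [0.5399 0.1018 0.006 ]
ring ext [0.05074453 0.0533254 ] [0.54061122 0.10088721]
288 153 [0.668 0.124 0.074]
311 154 [0.667 0.063 0.078]
280 217 [0.5   0.146 0.001]
308 218 [0.499 0.067 0.007]
299 163 [0.641 0.094 0.081]
white [(np.int64(357), np.int64(237)), (np.int64(358), np.int64(237)), (np.int64(359), np.int64(237)), (np.int64(360), np.int64(237)), (np.int64(361), np.int64(237)), (np.int64(362), np.int64(237)), (np.int64(355), np.int64(238)), (np.int64(356), np.int64(238)), (np.int64(357), np.int64(238)), (np.int64(362), np.int64(238)), (np.int64(363), np.int64(238)), (np.int64(364), np.int64(238)), (np.int64(354), np.int64(239)), (np.int64(355), np.int64(239)), (np.int64(365), np.int64(239)), (np.int64(353)
[... 725 characters left out ...]
.int64(352), np.int64(246)), (np.int64(353), np.int64(246)), (np.int64(354), np.int64(246)), (np.int64(355), np.int64(246)), (np.int64(356), np.int64(246)), (np.int64(357), np.int64(246)), (np.int64(358), np.int64(246)), (np.int64(359), np.int64(246)), (np.int64(360), np.int64(246)), (np.int64(368), np.int64(246)), (np.int64(369), np.int64(246)), (np.int64(351), np.int64(247)), (np.int64(352), np.int64(247)), (np.int64(353), np.int64(247)), (np.int64(354), np.int64(247)), (np.int64(355), np.int64(247)), (np.int64(356), np.int64(247)), (np.int64(357), np.int64(247)), (np.int64(358), np.int64(247)), (np.int64(359), np.int64(247)), (np.int64(360), np.int64(247)), (np.int64(368), np.int64(247))]
```

View pics/crop.png

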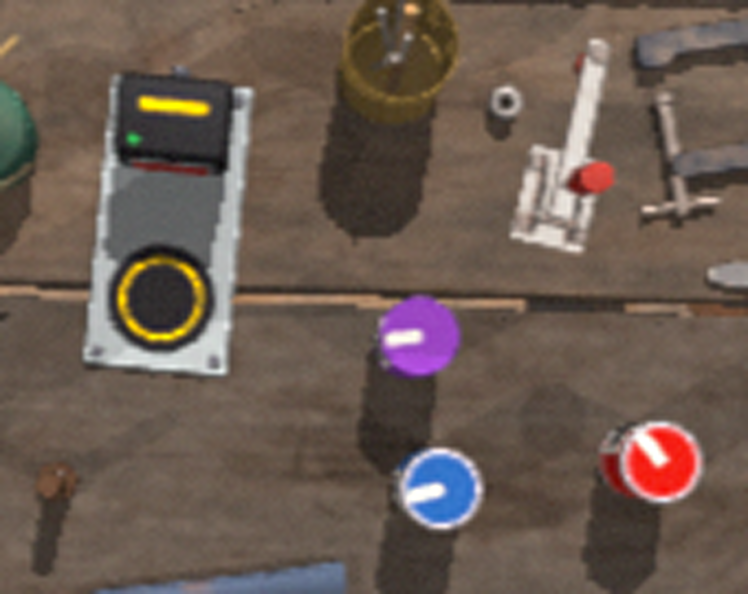

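The crop shows the blue lid's stripe pointing left (+y) and slightly down. The scanner axis is almost +x, turned slightly towards −y. The start posture is beyond the drill press, so I'll check obstacle heights along the way.

```bash
python3 - <<'E'
from h import *
import pickle
for n in('top','scene'):
    P=cloud(pickle.load(open(n+'.pkl','rb'))).reshape(-1,3)
    print(n)
    for x in np.arange(.2,.8,.05):
        r=[]
        for y in np.arange(.75,-.25,-.05):
            q=P[(abs(P[:,0]-x)<.025)&(abs(P[:,1]-y)<.025)&(P[:,2]>-.1),2]; r.append(f'{100*q.max():4.0f}' if len(q) else '   .')
        print(f'{x:.2f}',*r)
E
```

```text
top
0.20    .    .    .    .    .    .    .    .    .    .    .    .    .    .    .    .    .    .    .    .
0.25    .    .    .   45   46    .   66   67    .    .    .    .    .    .    .    .    .    .    .    .
0.30    .   33   37   46   46    .    .    .    .    .    .    .    .    .    .    .    .    .    .    .
0.35   21   21   22   22   21   22    1    1   45   46    1    1    2    2    2    2    1    1    1    1
0.40   22   22   22   22   22   22   21    0    3   41   27    3    7    1    1    1    8    8    1    1
0.45   22   22   24   24   21   22   21    1   28   32   28    3    7    1  119    1    8    8    1    8
0.50   22   22   22   22   22   22   21    1   25   36   35    2    1    1    1    1    8    7    1    1
0.55   22   22   22   22   22   22   21    1    3   36   35    1    1    1    1    0    8    7    1    1
0.60   20   21   20   20   21   21   20    1    1    1    7    7    8    8    8    1    1    1   16    1
0.65    1    1    1    1    1    1    1   11   11   10    8   18    8    8    8    9    9    2    5    2
0.70    1    1    1    0    1    1    1   10  
[... 939 characters left out ...]
   21    .    2   35   35    2    1    1    1    0    8    8    0    0
0.55   21   21   21   21   21   21   12    0    4   35   35    2    1    1    1    0    8    8    0    0
0.60   20   20   20   20    .    0    0    0   -0    0    7    8    6    8    8    0    0    0   15    1
0.65    .    .    .    .    0    0    0    0   10   10    7   18    8    8    8    9   12    2    4    1
0.70    .    .    .    0    0    0    0   -0   10   10    0    0   -0    0    0    9   13    9    5    4
0.75    .    3    4    2    2    2   -0    4    4    2    2    0    2    2    2   -0    9    2    2    2
0.80    .    .    4    4   10   10    9    4    4    3    3    3    3    3    2    3    3    3    3    3
```

```bash
python3 - <<'E'
from h import *
import pickle
for n,b in(('top',(130,215,270,305)),('scene',(150,215,5,60))):
    c=pickle.load(open(n+'.pkl','rb'));P=cloud(c);q=P[b[2]:b[3],b[0]:b[1]].reshape(-1,3)
    q=q[(q[:,2]>.3)&(q[:,0]<.6)]
    for lo in np.arange(.3,.8,.05):
        k=q[(q[:,2]>=lo)&(q[:,2]<lo+.05)]
        if len(k): print(n,lo.round(2),len(k),k.min(0).round(3),k.max(0).round(3))
E
```

```text
top 0.35 22 [0.374 0.309 0.387] [0.383 0.319 0.4  ]
top 0.4 198 [0.337 0.295 0.401] [0.38  0.327 0.45 ]
top 0.45 169 [0.34  0.299 0.45 ] [0.365 0.324 0.458]
scene 0.35 126 [0.368 0.305 0.365] [0.398 0.32  0.4  ]
scene 0.4 377 [-0.09  -0.477  0.4  ] [0.379 0.321 0.45 ]
scene 0.45 19 [0.341 0.299 0.451] [0.357 0.31  0.455]
```

```bash
python3 -m inch '[{"tz":-0.045},{"tz":-0.045},{"tz":-0.045},{"tz":-0.045},{"tz":-0.045},{"tz":-0.045},{"tz":-0.045},{"tz":-0.01}]' 0.0; python3 -c "
from h import *
s=get_state();print(np.round(s['joint_positions'],1))"
```

```text
[-74.7  24.4   4.2  92.   -2.   63.6  -3.8]invalid input at $[0]: expected keys tx, ty, tz, spin
```

```bash
python3 -m inch '[{"tx":0,"ty":0,"tz":-0.045,"spin":0},{"tx":0,"ty":0,"tz":-0.045,"spin":0},{"tx":0,"ty":0,"tz":-0.045,"spin":0},{"tx":0,"ty":0,"tz":-0.045,"spin":0},{"tx":0,"ty":0,"tz":-0.045,"spin":0},{"tx":0,"ty":0,"tz":-0.045,"spin":0},{"tx":0,"ty":0,"tz":-0.045,"spin":0},{"tx":0,"ty":0,"tz":-0.01,"spin":0}]' 0; python3 -c "
from h import *
s=get_state();print(np.round(s['joint_positions'],1))"
```

```text
time_s: 0.9
ee_pos: [0.2729, 0.6176, 0.5576]
ee_rot: [[-0.915, 0.404, 0.002], [0.404, 0.915, 0.006], [0.001, 0.006, -1.0]]
wrist_force: [0.3, 0.1, 1.2]
gripper_width: 0.085
finger_force: 0.0
[-75.6  19.5   6.2  59.7  -2.1 100.5  -3.9]
```

```bash
python3 -m inch '[{"tx":-0.037,"ty":-0.02,"tz":0,"spin":0},{"tx":-0.037,"ty":-0.02,"tz":0,"spin":0},{"tx":-0.037,"ty":-0.02,"tz":0,"spin":0},{"tx":-0.037,"ty":-0.02,"tz":0,"spin":0},{"tx":-0.037,"ty":-0.02,"tz":0,"spin":0},{"tx":-0.037,"ty":-0.02,"tz":0,"spin":0},{"tx":-0.037,"ty":-0.02,"tz":0,"spin":0},{"tx":-0.037,"ty":-0.02,"tz":0,"spin":0}]'
python3 -m inch '[{"tx":-0.0165,"ty":-0.046,"tz":0,"spin":0},{"tx":-0.0165,"ty":-0.046,"tz":0,"spin":0},{"tx":-0.0165,"ty":-0.046,"tz":0,"spin":0},{"tx":-0.0165,"ty":-0.046,"tz":0,"spin":0},{"tx":-0.0165,"ty":-0.046,"tz":0,"spin":0},{"tx":-0.0165,"ty":-0.046,"tz":0,"spin":0},{"tx":-0.0165,"ty":-0.046,"tz":0,"spin":0},{"tx":-0.0165,"ty":-0.046,"tz":0,"spin":0}]'
python3 -c "
from h import *
s=get_state();print(np.round(s['joint_positions'],1))"
```

```text
time_s: 1.7
ee_pos: [0.4796, 0.3499, 0.552]
ee_rot: [[-0.915, 0.404, -0.001], [0.404, 0.915, -0.0], [0.0, -0.001, -1.0]]
wrist_force: [1.2, 0.1, -0.7]
gripper_width: 0.0854
finger_force: 0.0
time_s: 2.5
ee_pos: [0.4501, -0.0405, 0.5521]
ee_rot: [[-0.915, 0.404, -0.0], [0.404, 0.915, 0.0], [0.0, 0.0, -1.0]]
wrist_force: [1.6, -1.1, 1.2]
gripper_width: 0.0853
finger_force: 0.0
[-38.4  -7.6  30.7  89.    3.9  97.5  58.8]
```

```bash
python3 - <<'E'
from h import *
import pickle
c=cap('wrist');save(c,'w1.png');pickle.dump(c,open('w1.pkl','wb'));print(c['fx'],c['o'],c['Rw'].round(2).tolist())
E
```

```text
309.65897473953146 [ 0.37599543 -0.00678351  0.6986518 ] [[0.4, 0.87, 0.28], [0.91, -0.38, -0.12], [0.0, 0.31, -0.95]]
```

View pics/w1.png

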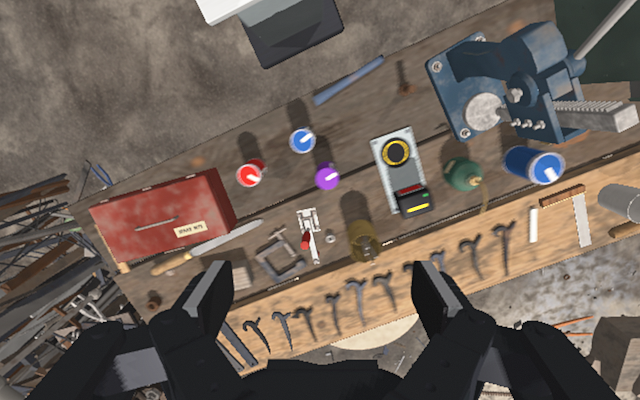

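The wrist view shows the blue tin at (302,139), the pad at (397,152), the scanner at (413,203) and red at (250,175). I'll go lower for a closer look between tin and pad.

```bash
python3 -m inch '[{"tx":-0.0015,"ty":0.009,"tz":0.043,"spin":0},{"tx":-0.0015,"ty":0.009,"tz":0.043,"spin":0},{"tx":-0.0015,"ty":0.009,"tz":0.043,"spin":0},{"tx":-0.0015,"ty":0.009,"tz":0.043,"spin":0},{"tx":-0.0015,"ty":0.009,"tz":0.043,"spin":0},{"tx":-0.0015,"ty":0.009,"tz":0.043,"spin":0},{"tx":-0.0015,"ty":0.009,"tz":0.043,"spin":0},{"tx":0,"ty":0,"tz":0,"spin":0}]'
python3 -m inch '[{"tx":0,"ty":0,"tz":0,"spin":0},{"tx":0,"ty":0,"tz":0,"spin":0}]'
python3 - <<'E'
from h import *
import pickle
c=cap('wrist');save(c,'w2.png');pickle.dump(c,open('w2.pkl','wb'));print(c['o'])
E
```

```text
time_s: 3.35
ee_pos: [0.4834, 0.0154, 0.247]
ee_rot: [[-0.915, 0.403, -0.008], [0.403, 0.915, -0.003], [0.006, -0.006, -1.0]]
wrist_force: [-0.7, 0.6, 0.3]
gripper_width: 0.0857
finger_force: 0.0
time_s: 3.55
ee_pos: [0.4868, 0.0146, 0.2535]
ee_rot: [[-0.915, 0.404, 0.002], [0.404, 0.915, 0.001], [-0.002, 0.002, -1.0]]
wrist_force: [0.3, 0.3, -0.1]
gripper_width: 0.0855
finger_force: 0.0
[0.41232592 0.04834733 0.39985912]
```

View pics/w2.png

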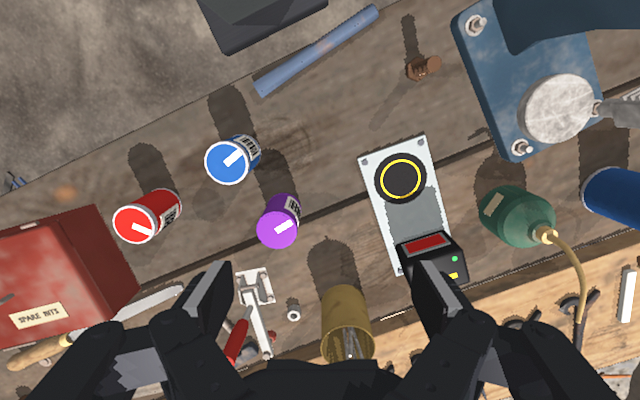

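This view shows the blue lid at (228,162) with its stripe pointing upper right, the pad ring at (401,179), and the plate's short edge from (358,158) to (425,135). The window is at (427,244). Now the fine measurement.

```bash
python3 - <<'E'
from h import *
import pickle
c=pickle.load(open('w2.pkl','rb'));P=cloud(c);hsv=cv2.cvtColor(c['color'],cv2.COLOR_RGB2HSV)
V,U=np.mgrid[:400,:640]
def rp(m,h): v,u=np.nonzero(m); return np.array([ray(c,a,b,h)[:2] for a,b in zip(u,v)],np.float32)
def box(x0,x1,y0,y1): return (U>=x0)&(U<x1)&(V>=y0)&(V<y1)
deg=lambda d:np.degrees(np.arctan2(d[1],d[0]))
for nm,b,lo,hi in(('blue',(200,262,130,190),(100,100,100),(125,255,255)),('red',(108,185,185,248),(0,120,60),(9,255,255))):
    lid=box(*b)&(P[...,2]>.069)&(P[...,2]<.085)
    q=rp(lid,.075); cc,r=cv2.minEnclosingCircle(q); print(nm,len(q),'mean',q.mean(0),'circ',cc,r)
    # interior coloured disc by colour convex hull
    s=lid&(hsv[...,1]<90)&(hsv[...,2]>150); w=rp(s,.075); d=np.linalg.norm(w-cc,axis=1); w=w[d<.019]
    k=w.mean(0)-cc; vx,vy,x0,y0=cv2.fitLine(w,cv2.DIST_L2,0,.01,.01).ravel(); l=np.array([vx,vy]); l*=np.sign(l@k)
    off=(np.array(cc)-[x0,y0]); print(' stripe n',len(w),'yaw centroid',deg(k),'line',deg(l),'line offset of centre',l[0]*off[1]-l[1]*off[0])
ring=box(365,440,145,215)&(cv2.inRange(hsv,(20,120,120),(35,255,255))>0)
q=rp(ring,.006); print('ring',len(q),q.mean(0),(q.max(0)+q.min(0))/2,cv2.minEnclosingCircle(q))
pl=(box(350,445,125,285)&(hsv[...,1]<60)&(hsv[...,2]>115)).astype(np.uint8)
n,lab,st,_=cv2.connectedComponentsWithStats(pl); i=1+st[1:,4].argmax(); m=(lab==i); print('plate px',m.sum(),st[i])
ctr=max(cv2.findContours(m.astype(np.uint8),cv2.RETR_EXTERNAL,cv2.CHAIN_APPROX_NONE)[0],key=len)[:,0,:]
q=np.array([ray(c,a,b,.005)[:2] for a,b in ctr],np.float32)
pc=np.array([.54,.101]); e=q-pc
# left(+y? ) edges: split in the approx pad frame
for it,y0 in enumerate([-5.]):
    a=np.radians(y0); X=e@[np.cos(a),np.sin(a)]; Y=e@[-np.sin(a),np.cos(a)]
    print('X',X.min(),X.max(),'Y',Y.min(),Y.max())
    for nm,s in(('+Y',(abs(Y-Y.max())<.006)&(X>-.03)),('-Y',(abs(Y-Y.min())<.006)&(X>-.03)),('-X',(abs(X-X.min())<.006)&(abs(Y)<.035))):
        f=cv2.fitLine(q[s],cv2.DIST_HUBER,0,.001,.001).ravel(); print(nm,s.sum(),deg(f[:2]), 'dist from pad', (f[2]-pc[0])*-f[1]+(f[3]-pc[1])*f[0])
top=box(395,470,215,290)&(P[...,2]>.074)&(P[...,2]<.09)&(hsv[...,2]<70); q=rp(top,.08); print('scanner',len(q),cv2.minAreaRect(q))
win=box(400,455,230,258)&(cv2.inRange(hsv,(0,150,90),(10,255,255))>0)
v,u=np.nonzero(win);q=P[v,u]; print('win',len(q),np.median(q,0),cv2.fitLine(q[:,:2].astype(np.float32),cv2.DIST_HUBER,0,.001,.001).ravel())
E
```

```text
blue 1538 mean [ 0.4286079  -0.06831048] circ (0.4294077157974243, -0.06838595867156982) 0.02406938560307026
 stripe n 167 yaw centroid 105.37009812969603 line 98.70767 line offset of centre -0.0009545449925356109
red 1338 mean [ 0.44753143 -0.19771974] circ (0.4478693902492523, -0.19744786620140076) 0.025249004364013672
 stripe n 169 yaw centroid 48.6629486719935 line -33.285137 line offset of centre -0.007833795972683077
ring 378 [0.5420075  0.10281949] [0.54276454 0.10280859] ((0.5431260466575623, 0.10280569642782211), 0.027139924466609955)
plate px 6823 [ 350  125   95  152 6823]
X -0.0826277361932045 0.14383272884482332 Y -0.06646082090429424 0.07092204289035216
+Y 10 -16.839094 dist from pad 0.060041173512404906
-Y 20 -23.322514 dist from pad -0.06212892954627595
-X 13 66.139725 dist from pad 0.06616589366731447
scanner 332 ((0.6433079838752747, 0.09487873315811157), (0.06745806336402893, 0.05015682429075241), 85.874755859375)
win 353 [0.62009913 0.09762198 0.04777005] [0.07156491 0.9974359  0.6196446  0.09084106]
```

The scanner yaw is about −4.1° (the window line and the block agree) and the pad is at (0.542,0.102). The tin is at (0.429,−0.069) with its stripe yaw near 99.5°, so it needs about +104° of spin. Now moving over the tin and down.

```bash
python3 -m inch '[{"tx":0.0064,"ty":-0.0333,"tz":0,"spin":0},{"tx":0.0064,"ty":-0.0333,"tz":0,"spin":0},{"tx":0.0064,"ty":-0.0333,"tz":0,"spin":0},{"tx":0,"ty":0,"tz":0.035,"spin":0},{"tx":0,"ty":0,"tz":0.035,"spin":0},{"tx":0,"ty":0,"tz":0.035,"spin":0},{"tx":0,"ty":0,"tz":0.035,"spin":0},{"tx":0,"ty":0,"tz":0,"spin":0}]'
python3 -m inch '[{"tx":0,"ty":0,"tz":0,"spin":0}]'
python3 - <<'E'
from h import *
c=cap('wrist');save(c,'w3.png')
s=get_state();print(s['ee_pos'],np.round(s['joint_positions'],1))
E
```

```text
time_s: 4.4
ee_pos: [0.4267, -0.0689, 0.1098]
ee_rot: [[-0.915, 0.404, -0.004], [0.404, 0.915, -0.001], [0.003, -0.002, -1.0]]
wrist_force: [-0.4, -0.3, 1.3]
gripper_width: 0.0851
finger_force: 0.0
time_s: 4.5
ee_pos: [0.4287, -0.069, 0.1128]
ee_rot: [[-0.915, 0.405, 0.0], [0.405, 0.915, -0.0], [-0.0, 0.0, -1.0]]
wrist_force: [0.4, 0.5, -0.0]
gripper_width: 0.0852
finger_force: 0.0
[ 0.42918711 -0.06886644  0.11334583] [-30.5  12.3  35.2 129.6 -10.9  40.7  78.5]
```

View pics/w3.png

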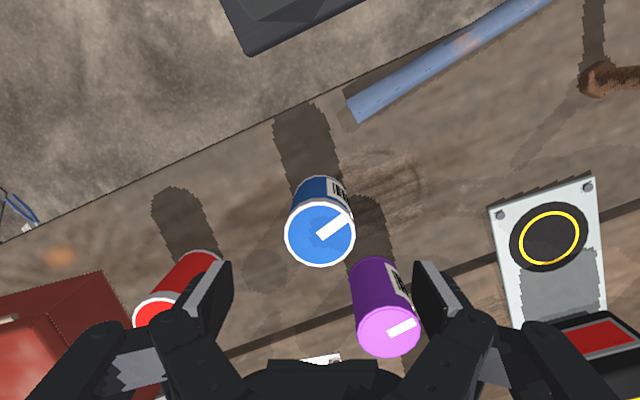

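The lid is at (320,234), centred between the fingers, with purple at (388,325) clear of them. I'll check the lid position and stripe from this close view.

```bash
cat > lid.py <<'E'
from h import *
import sys
c=cap('wrist'); h=float(sys.argv[1]); b=[int(x) for x in sys.argv[2].split(',')]
hsv=cv2.cvtColor(c['color'],cv2.COLOR_RGB2HSV); P=cloud(c)
V,U=np.mgrid[:400,:640]; B=(U>=b[0])&(U<b[1])&(V>=b[2])&(V<b[3])
lid=B&(abs(P[...,2]-h)<.006)
v,u=np.nonzero(lid); q=np.array([ray(c,i,j,h)[:2] for i,j in zip(u,v)],np.float32)
cc,r=cv2.minEnclosingCircle(q); s=(hsv[v,u,1]<90)&(hsv[v,u,2]>150)&(np.linalg.norm(q-cc,axis=1)<.0195)
w=q[s]; rc=cv2.minAreaRect(w); bx=cv2.boxPoints(rc); e=[bx[1]-bx[0],bx[2]-bx[1]]; l=max(e,key=np.linalg.norm); l=l*np.sign(l@(w.mean(0)-cc))
print('centre',np.round(cc,4),r,'mean',q.mean(0).round(4),'stripe n',len(w),rc[1],'yaw rect',np.degrees(np.arctan2(l[1],l[0])),'centroid',np.degrees(np.arctan2(*(w.mean(0)-cc)[::-1])))
f=cv2.fitLine(w,cv2.DIST_L2,0,.01,.01).ravel();print('line',np.degrees(np.arctan2(f[1],f[0])),'z',np.median(P[v,u,2]))
st=get_state(); print('tcp',st['ee_pos'],'finger',st['finger_force'],st['gripper_width'],'toolyaw y',np.degrees(np.arctan2(st['ee_rot'][1][1],st['ee_rot'][0][1])))
E
python3 lid.py .075 280,360,195,272
```

```text
centre [ 0.4281 -0.0695] 0.02409057319164276 mean [ 0.4276 -0.0691] stripe n 400 (0.0246159378439188, 0.02142130397260189) yaw rect 14.677490771260352 centroid 103.6628754425167
line -66.441765 z 0.0754075988078394
tcp [ 0.42943208 -0.06872124  0.11351318] finger 0.0 0.08529950064949696 toolyaw y 66.16317387647481
```

```bash
sed -i 's/<.0195/<.016/' lid.py; python3 lid.py .075 280,360,195,272
python3 -m inch '[{"tx":0,"ty":0,"tz":0.023,"spin":0},{"tx":0,"ty":0,"tz":0.023,"spin":0},{"tx":0,"ty":0,"tz":0.023,"spin":0},{"tx":0,"ty":0,"tz":0,"spin":0},{"tx":0,"ty":0,"tz":0,"spin":0}]'
python3 -m inch '[{"tx":0,"ty":0,"tz":0,"spin":0},{"tx":0,"ty":0,"tz":0,"spin":0},{"tx":0,"ty":0,"tz":0,"spin":0},{"tx":0,"ty":0,"tz":0,"spin":0},{"tx":0,"ty":0,"tz":0,"spin":0},{"tx":0,"ty":0,"tz":0,"spin":0},{"tx":0,"ty":0,"tz":0,"spin":0},{"tx":0,"ty":0,"tz":0,"spin":0}]' 1 40
```

```text
centre [ 0.428  -0.0695] 0.024304388090968132 mean [ 0.4277 -0.0691] stripe n 306 (0.007744777947664261, 0.017947690561413765) yaw rect 104.47514388522376 centroid 92.55797588775295
line -74.57347 z 0.07540021896001614
tcp [ 0.42937491 -0.06858931  0.11339298] finger 0.0 0.08582662854291184 toolyaw y 66.17610630745668
time_s: 5.15
ee_pos: [0.4286, -0.0688, 0.0436]
ee_rot: [[-0.915, 0.404, 0.001], [0.404, 0.915, 0.0], [-0.001, 0.001, -1.0]]
wrist_force: [0.1, -0.3, 0.4]
gripper_width: 0.0857
finger_force: 0.0
time_s: 5.95
ee_pos: [0.4288, -0.0687, 0.0433]
ee_rot: [[-0.915, 0.404, 0.002], [0.404, 0.915, 0.0], [-0.001, 0.001, -1.0]]
wrist_force: [-2.0, -0.8, 15.0]
gripper_width: 0.045
finger_force: 38.5
```

```bash
python3 -m inch '[{"tx":0,"ty":0,"tz":-0.035,"spin":0},{"tx":0,"ty":0,"tz":-0.035,"spin":0},{"tx":0,"ty":0,"tz":-0.035,"spin":0},{"tx":-0.007,"ty":0.0405,"tz":0,"spin":0},{"tx":-0.007,"ty":0.0405,"tz":0,"spin":0},{"tx":-0.007,"ty":0.0405,"tz":0,"spin":0},{"tx":-0.007,"ty":0.0405,"tz":0,"spin":0},{"tx":-0.007,"ty":0.0405,"tz":0,"spin":0}]'
python3 -m inch '[{"tx":0,"ty":0,"tz":0,"spin":8},{"tx":0,"ty":0,"tz":0,"spin":8},{"tx":0,"ty":0,"tz":0,"spin":8},{"tx":0,"ty":0,"tz":0,"spin":8},{"tx":0,"ty":0,"tz":0,"spin":8},{"tx":0,"ty":0,"tz":0,"spin":8},{"tx":0,"ty":0,"tz":0,"spin":8},{"tx":0,"ty":0,"tz":0,"spin":8}]'
python3 -m inch '[{"tx":0,"ty":0,"tz":0,"spin":8},{"tx":0,"ty":0,"tz":0,"spin":8},{"tx":0,"ty":0,"tz":0,"spin":8},{"tx":0,"ty":0,"tz":0,"spin":8},{"tx":0,"ty":0,"tz":0,"spin":8},{"tx":0,"ty":0,"tz":0,"spin":0},{"tx":0,"ty":0,"tz":0,"spin":0}]'
python3 - <<'E'
from h import *
import pickle
c=cap('wrist');save(c,'w4.png');pickle.dump(c,open('w4.pkl','wb'))
s=get_state();print(s['ee_pos'],np.round(s['joint_positions'],1),np.degrees(np.arctan2(s['ee_rot'][1][1],s['ee_rot'][0][1])))
E
```

```text
time_s: 6.75
ee_pos: [0.5423, 0.1041, 0.1476]
ee_rot: [[-0.915, 0.404, -0.0], [0.404, 0.915, 0.0], [0.0, 0.0, -1.0]]
wrist_force: [-0.2, -1.2, -2.6]
gripper_width: 0.0446
finger_force: 43.6
time_s: 7.55
ee_pos: [0.5415, 0.1025, 0.1476]
ee_rot: [[-0.032, 0.999, -0.0], [0.999, 0.032, 0.0], [0.0, -0.0, -1.0]]
wrist_force: [0.3, 0.4, -2.6]
gripper_width: 0.0449
finger_force: 43.6
time_s: 8.25
ee_pos: [0.5416, 0.1026, 0.1474]
ee_rot: [[0.61, 0.793, -0.0], [0.793, -0.61, -0.0], [-0.0, -0.0, -1.0]]
wrist_force: [0.7, 0.4, -2.7]
gripper_width: 0.0446
finger_force: 43.6
[0.54166897 0.10253341 0.14745289] [-61.6  28.6  58.1 114.7 -30.4  53.4 -25.2] -37.57869777950895
```

View pics/w4.png

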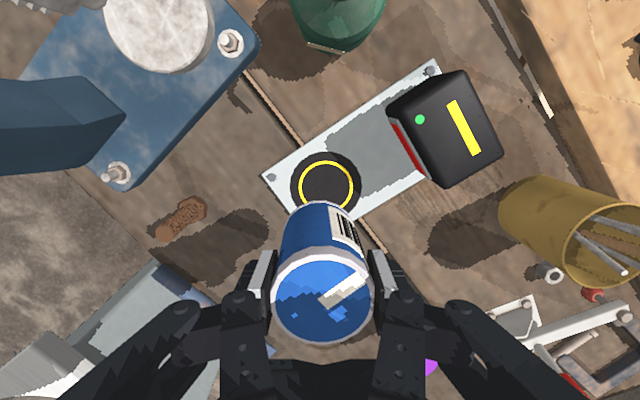

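The tin is held over the pad. The lid is at (322,298) with its stripe running to (370,275), and the pad is visible behind at (325,187). Now measuring the stripe and window direction in this view.

```bash
python3 - <<'E'
from h import *
import pickle
c=pickle.load(open('w4.pkl','rb'));P=cloud(c);hsv=cv2.cvtColor(c['color'],cv2.COLOR_RGB2HSV)
V,U=np.mgrid[:400,:640]
def rp(m,h): v,u=np.nonzero(m); return np.array([ray(c,a,b,h)[:2] for a,b in zip(u,v)],np.float32)
deg=lambda d:np.degrees(np.arctan2(d[1],d[0]))
h=.179; B=(U>262)&(U<380)&(V>222)&(V<348)
lid=B&(abs(P[...,2]-h)<.006); q=rp(lid&(hsv[...,0]>95)&(hsv[...,0]<125)&(hsv[...,1]>90),h); cc,r=cv2.minEnclosingCircle(q)
print('z',np.median(P[lid][:,2]),'c',cc,r,'mean',q.mean(0))
tcp=np.array([.5416,.1026])
for rad in(.014,.017):
    m=B&(hsv[...,1]<80)&(hsv[...,2]>60); w=rp(m,h); w=w[np.linalg.norm(w-cc,axis=1)<rad]
    f=cv2.fitLine(w,cv2.DIST_HUBER,0,.001,.001).ravel(); o=np.array(cc)-f[2:]
    print(rad,len(w),'line',deg(f[:2]),'rect',cv2.minAreaRect(w),'centroid',deg(w.mean(0)-cc),'off',f[0]*o[1]-f[1]*o[0])
ring=(U>280)&(U<370)&(V>145)&(V<215)&(cv2.inRange(hsv,(20,120,120),(35,255,255))>0)
q=rp(ring,.006); e=cv2.fitEllipse(q); print('ring',e,cv2.minEnclosingCircle(q))
win=(U>380)&(U<440)&(V>115)&(V<185)&(cv2.inRange(hsv,(0,150,90),(10,255,255))>0); q=P[win]
f=cv2.fitLine(q[:,:2].astype(np.float32),cv2.DIST_HUBER,0,.001,.001).ravel(); print('win',len(q),deg(f[:2]),f[2:])
top=(U>380)&(U<510)&(V>60)&(V<195)&(abs(P[...,2]-.08)<.005); q=rp(top,.08); print('scan',cv2.minAreaRect(q))
E
```

```text
z 0.17985154806288853 c (0.538305401802063, 0.1004897803068161) 0.02114691212773323 mean [0.5372645  0.10154153]
0.014 512 line 1.6407104 rect ((0.5448459982872009, 0.10070231556892395), (0.014535673893988132, 0.007619638927280903), 1.6832886934280396) centroid 2.195235601195782 off -6.341164266432386e-05
0.017 622 line 1.753368 rect ((0.5464126467704773, 0.10074835270643234), (0.01767028123140335, 0.007619638927280903), 1.6832886934280396) centroid 2.1313256446878746 off -5.348382984460276e-05
ring ((0.5432480573654175, 0.10280746221542358), (0.04940592125058174, 0.0497090145945549), 34.090614318847656) ((0.5430300235748291, 0.10275818407535553), 0.026803109794855118)
win 271 86.12999 [0.62131816 0.10181716]
scan ((0.6469365358352661, 0.09744061529636383), (0.0679316371679306, 0.048298247158527374), 86.12822723388672)
```

```bash
python3 - <<'E'
from h import *
import pickle
c=pickle.load(open('w4.pkl','rb'));P=cloud(c)
V,U=np.mgrid[:400,:640]
for lo,hi in((.175,.186),(.172,.19)):
    m=((U>262)&(U<380)&(V>215)&(V<352)&(P[...,2]>lo)&(P[...,2]<hi)).astype(np.uint8)
    n,l,s,_=cv2.connectedComponentsWithStats(m); m=l==1+s[1:,4].argmax()
    v,u=np.nonzero(m); q=P[m]; r=np.array([ray(c,a,b,.1793)[:2] for a,b in zip(u,v)],np.float32)
    A=np.c_[q[:,:2],np.ones(len(q))]; print(len(q),(u.min(),u.max(),v.min(),v.max()),'mean',r.mean(0),cv2.minEnclosingCircle(r),'plane',np.linalg.lstsq(A,q[:,2],rcond=None)[0])
s=get_state()['ee_pos'];print(s)
E
```

```text
8400 (np.int64(263), np.int64(379), np.int64(248), np.int64(344)) mean [0.5401481  0.10351943] ((0.5397645831108093, 0.1035950630903244), 0.02858339622616768) plane [-2.67481789e-02  1.78411676e-04  1.94260681e-01]
8996 (np.int64(263), np.int64(379), np.int64(245), np.int64(344)) mean [0.54045755 0.10413703] ((0.5387594103813171, 0.10223544389009476), 0.03025640733540058) plane [-0.04303904 -0.01864008  0.20497528]
[0.54166897 0.10253341 0.14745289]
```

```bash
python3 - <<'E'
from h import *
import pickle
c=pickle.load(open('w4.pkl','rb'));P=cloud(c)
V,U=np.mgrid[:400,:640]
m=((U-322)**2+(V-298)**2<33**2)
q=P[m]; t=np.array([.5416,.1026]); ex=np.array([.61,.793]); ey=np.array([.793,-.61])
X=(q[:,:2]-t)@ex; Y=(q[:,:2]-t)@ey
print(np.linalg.lstsq(np.c_[X,Y,np.ones(len(X))],q[:,2],rcond=None)[0], np.std(q[:,2]))
for u,v in((322,343),(322,255),(273,295),(372,295),(322,300)): r=ray(c,u,v,.1795)[:2]-t; print((u,v),(r@ex).round(4),(r@ey).round(4),P[v,u].round(4),c['color'][v,u])
E
python3 - <<'E'
import cv2; a=cv2.imread('pics/w4.png')[180:380,230:430]; cv2.imwrite('pics/w4c.png',cv2.resize(a,(600,600)))
E
```

```text
[ 0.39817306 -0.01411103  0.18055133] 0.007306192062971176
(322, 343) -0.0248 -0.0018 [0.5252 0.0843 0.1798] [150 145 146]
(322, 255) 0.0201 -0.0018 [0.5525 0.1198 0.1799] [254 251 253]
(273, 295) 0.0008 -0.0229 [0.5242 0.1174 0.18  ] [242 236 239]
(372, 295) 0.0008 0.0198 [0.5576 0.0908 0.1789] [140 136 139]
(322, 300) -0.0017 -0.0018 [0.5397 0.1031 0.1809] [174 169 159]
```

View pics/w4c.png

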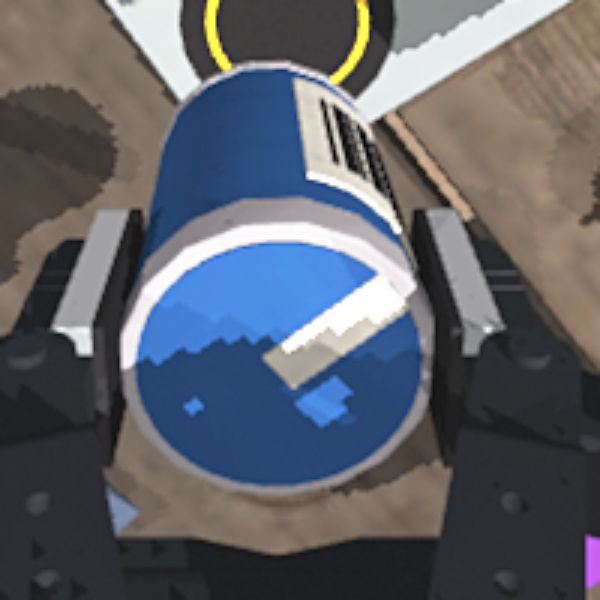

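The crop confirms the tin is upright in the grip, its stripe about 5.6° short of the scanner direction. I'll correct spin and centring, then lower it.

```bash
python3 -m inch '[{"tx":0.002,"ty":0.002,"tz":0,"spin":0},{"tx":0,"ty":0,"tz":0,"spin":5.6},{"tx":0,"ty":0,"tz":0.03,"spin":0},{"tx":0,"ty":0,"tz":0.03,"spin":0},{"tx":0,"ty":0,"tz":0.02,"spin":0},{"tx":0,"ty":0,"tz":0.01,"spin":0},{"tx":0,"ty":0,"tz":0.004,"spin":0},{"tx":0,"ty":0,"tz":0,"spin":0}]'
python3 -m inch '[{"tx":0,"ty":0,"tz":0.002,"spin":0},{"tx":0,"ty":0,"tz":0.001,"spin":0},{"tx":0,"ty":0,"tz":0.001,"spin":0},{"tx":0,"ty":0,"tz":0,"spin":0},{"tx":0,"ty":0,"tz":0,"spin":0}]'
```

```text
time_s: 9.1
ee_pos: [0.5449, 0.1026, 0.0537]
ee_rot: [[0.687, 0.726, 0.0], [0.726, -0.687, 0.0], [0.0, 0.0, -1.0]]
wrist_force: [0.3, 0.2, -2.3]
gripper_width: 0.0452
finger_force: 43.6
time_s: 9.6
ee_pos: [0.5448, 0.1029, 0.0496]
ee_rot: [[0.687, 0.726, 0.0], [0.726, -0.687, 0.0], [0.0, 0.0, -1.0]]
wrist_force: [0.4, 0.0, -0.4]
gripper_width: 0.045
finger_force: 43.9
```

```bash
python3 -m inch '[{"tx":0,"ty":0,"tz":0,"spin":0},{"tx":0,"ty":0,"tz":0,"spin":0},{"tx":0,"ty":0,"tz":0,"spin":0},{"tx":0,"ty":0,"tz":0,"spin":0},{"tx":0,"ty":0,"tz":0,"spin":0},{"tx":0,"ty":0,"tz":0,"spin":0},{"tx":0,"ty":0,"tz":0,"spin":0},{"tx":0,"ty":0,"tz":0,"spin":0}]' 0
python3 -m inch '[{"tx":0,"ty":0,"tz":-0.02,"spin":0},{"tx":0,"ty":0,"tz":-0.04,"spin":0},{"tx":0,"ty":0,"tz":-0.04,"spin":0},{"tx":0,"ty":0,"tz":-0.04,"spin":0},{"tx":0,"ty":0,"tz":-0.03,"spin":0},{"tx":0,"ty":0,"tz":0,"spin":0},{"tx":0,"ty":0,"tz":0,"spin":0}]'
python3 - <<'E'
from h import *
import pickle
c=cap('wrist');save(c,'w5.png');pickle.dump(c,open('w5.pkl','wb'))
E
```

```text
time_s: 10.4
ee_pos: [0.5446, 0.1027, 0.0494]
ee_rot: [[0.687, 0.726, -0.0], [0.726, -0.687, -0.0], [-0.0, -0.0, -1.0]]
wrist_force: [0.3, 0.3, -0.2]
gripper_width: 0.0853
finger_force: 0.0
time_s: 11.1
ee_pos: [0.5447, 0.1032, 0.2197]
ee_rot: [[0.687, 0.727, 0.001], [0.727, -0.687, 0.001], [0.001, -0.0, -1.0]]
wrist_force: [-0.3, -0.1, -1.1]
gripper_width: 0.0856
finger_force: 0.0
```

View pics/w5.png

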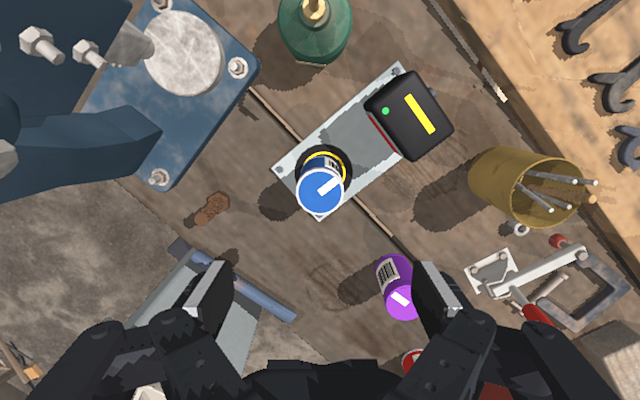

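The tin stands on the pad, lid at (320,192), with its label towards the window at (382,136). Now measuring its final pose.

```bash
python3 - <<'E'
from h import *
import pickle
c=pickle.load(open('w5.pkl','rb'));P=cloud(c);hsv=cv2.cvtColor(c['color'],cv2.COLOR_RGB2HSV)
V,U=np.mgrid[:400,:640]
def rp(m,h): v,u=np.nonzero(m); return np.array([ray(c,a,b,h)[:2] for a,b in zip(u,v)],np.float32)
deg=lambda d:np.degrees(np.arctan2(d[1],d[0]))
h=.081;B=(U>285)&(U<355)&(V>155)&(V<222); lid=B&(abs(P[...,2]-h)<.005)
q=rp(lid,h); cc,r=cv2.minEnclosingCircle(q); print('lid z',np.median(P[lid][:,2]),'c',cc,r,q.mean(0))
for rad in(.014,.017):
    w=rp(B&(hsv[...,1]<90)&(hsv[...,2]>100),h); w=w[np.linalg.norm(w-cc,axis=1)<rad]; f=cv2.fitLine(w,cv2.DIST_HUBER,0,.001,.001).ravel()
    print('stripe',len(w),deg(f[:2]),cv2.minAreaRect(w),deg(w.mean(0)-cc))
ring=(U>290)&(U<365)&(V>140)&(V<215)&(cv2.inRange(hsv,(20,120,120),(35,255,255))>0); print('ring px',ring.sum())
dark=(U>290)&(U<365)&(V>135)&(V<220)&(P[...,2]<.012)
q=rp(ring,.006); A=np.c_[2*q,np.ones(len(q))]; x=np.linalg.lstsq(A,(q**2).sum(1),rcond=None)[0]; print('ring c',x[:2],np.sqrt(x[2]+x[:2]@x[:2]))
win=(U>360)&(U<400)&(V>105)&(V<165)&(cv2.inRange(hsv,(0,150,90),(10,255,255))>0); q=P[win]
f=cv2.fitLine(q[:,:2].astype(np.float32),cv2.DIST_HUBER,0,.001,.001).ravel(); print('win',len(q),deg(f[:2]),f[2:])
top=(U>355)&(U<460)&(V>60)&(V<165)&(abs(P[...,2]-.08)<.005)&(hsv[...,2]<255); print('scan',cv2.minAreaRect(rp(top,.08)))
E
```

```text
lid z 0.08148617852011436 c (0.5403596758842468, 0.10477716475725174) 0.023868737742304802 [0.5407961  0.10489067]
stripe 134 -3.437209 ((0.5461862683296204, 0.10324885696172714), (0.007887080311775208, 0.015835711732506752), 85.42273712158203) -14.039260189992635
stripe 159 -4.50959 ((0.5476604700088501, 0.10313083231449127), (0.007887080311775208, 0.018793663010001183), 85.42273712158203) -12.459942029151234
ring px 188
ring c [0.5427332  0.10276668] 0.025015310291054346
win 88 86.25882 [0.6212619  0.09627157]
scan ((0.6476151347160339, 0.09698040038347244), (0.0683402493596077, 0.04863852262496948), 86.26665496826172)
```

Yaw is within 1°. The position looks 3–4 mm off towards the robot, so I'll move aside and cross-check with the top camera.

```bash
python3 -m inch '[{"tx":-0.0374,"ty":0.0188,"tz":0,"spin":0},{"tx":-0.0374,"ty":0.0188,"tz":0,"spin":0},{"tx":-0.0374,"ty":0.0188,"tz":0,"spin":0},{"tx":-0.0374,"ty":0.0188,"tz":0,"spin":0},{"tx":-0.0374,"ty":0.0188,"tz":0,"spin":0},{"tx":0,"ty":0,"tz":0,"spin":0},{"tx":0,"ty":0,"tz":0,"spin":0}]'
python3 - <<'E'
from h import *
c=cap('top');save(c,'top2.png');P=cloud(c);hsv=cv2.cvtColor(c['color'],cv2.COLOR_RGB2HSV)
a=c['color'][140:260,240:400,::-1];cv2.imwrite('pics/top2c.png',cv2.resize(a,None,fx=5,fy=5,interpolation=cv2.INTER_NEAREST))
V,U=np.mgrid[:400,:640]
def rp(m,h): v,u=np.nonzero(m); return np.array([ray(c,a,b,h)[:2] for a,b in zip(u,v)],np.float32)
B=(U>275)&(U<318)&(V>183)&(V<222)
lid=B&(P[...,2]>.073)&(P[...,2]<.095); q=rp(lid,.081); print('lid',len(q),q.mean(0),cv2.minEnclosingCircle(q))
bl=B&(cv2.inRange(hsv,(100,100,60),(125,255,255))>0); q=rp(bl,.081); print('blue',len(q),cv2.minEnclosingCircle(q))
w=rp(B&(hsv[...,1]<80)&(hsv[...,2]>150),.081); print('white',len(w),cv2.minEnclosingCircle(w))
r=B&(cv2.inRange(hsv,(20,100,100),(35,255,255))>0);print('ring px',r.sum())
E
```

```text
time_s: 11.85
ee_pos: [0.4836, -0.0984, 0.2188]
ee_rot: [[0.689, 0.725, -0.001], [0.725, -0.689, 0.0], [-0.001, -0.001, -1.0]]
wrist_force: [-0.3, 0.9, -0.6]
gripper_width: 0.0855
finger_force: 0.0
lid 247 [0.5383019  0.10373788] ((0.5385090708732605, 0.10355032235383987), 0.02328629046678543)
blue 151 ((0.535260796546936, 0.10254286974668503), 0.02303081937134266)
white 380 ((0.5428186655044556, 0.09820390492677689), 0.06121765449643135)
ring px 29
```

View pics/top2c.png

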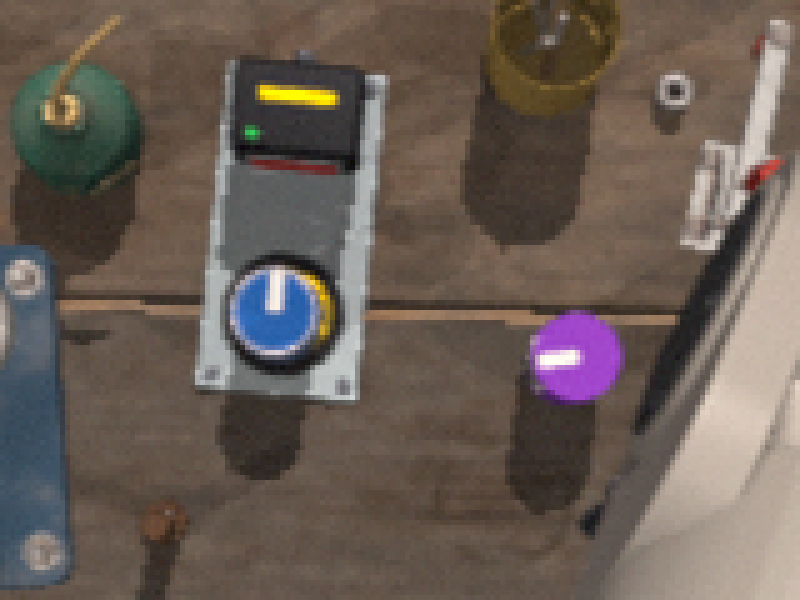

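The top view agrees: the lid is about (−2,+2.4) mm off the pad centre (3 mm along the tool's −y), with the yaw good. I'll re-grasp lightly and shift 3 mm.

```bash
python3 -m inch '[{"tx":0.0374,"ty":-0.0188,"tz":0,"spin":0},{"tx":0.0374,"ty":-0.0188,"tz":0,"spin":0},{"tx":0.0374,"ty":-0.0188,"tz":0,"spin":0},{"tx":0.0374,"ty":-0.0188,"tz":0,"spin":0},{"tx":0.0374,"ty":-0.0188,"tz":0,"spin":0},{"tx":0,"ty":0,"tz":0,"spin":0},{"tx":0,"ty":0,"tz":0,"spin":0},{"tx":0,"ty":0,"tz":0,"spin":0}]'
```

```text
time_s: 12.7
ee_pos: [0.5442, 0.1024, 0.219]
ee_rot: [[0.687, 0.726, -0.001], [0.726, -0.687, -0.001], [-0.001, 0.0, -1.0]]
wrist_force: [0.0, -0.3, -0.7]
gripper_width: 0.0856
finger_force: 0.0
```

```bash
python3 -m inch '[{"tx":0,"ty":0,"tz":0.04,"spin":0},{"tx":0,"ty":0,"tz":0.04,"spin":0},{"tx":0,"ty":0,"tz":0.04,"spin":0},{"tx":0,"ty":0,"tz":0.03,"spin":0},{"tx":0,"ty":0,"tz":0.02,"spin":0},{"tx":0,"ty":0,"tz":0,"spin":0},{"tx":0,"ty":0,"tz":0,"spin":0}]'
python3 -m inch '[{"tx":0,"ty":0,"tz":0,"spin":0},{"tx":0,"ty":0,"tz":0,"spin":0},{"tx":0,"ty":0,"tz":0,"spin":0},{"tx":0,"ty":0,"tz":0,"spin":0},{"tx":0,"ty":0,"tz":0,"spin":0},{"tx":0,"ty":0,"tz":0,"spin":0},{"tx":0,"ty":0,"tz":0,"spin":0}]' 1 25
python3 -m inch '[{"tx":0,"ty":0,"tz":-0.003,"spin":0},{"tx":0,"ty":0.003,"tz":0,"spin":0},{"tx":0,"ty":0,"tz":0,"spin":0},{"tx":0,"ty":0,"tz":0.003,"spin":0},{"tx":0,"ty":0,"tz":0,"spin":0},{"tx":0,"ty":0,"tz":0,"spin":0}]'
python3 -m inch '[{"tx":0,"ty":0,"tz":0,"spin":0},{"tx":0,"ty":0,"tz":0,"spin":0},{"tx":0,"ty":0,"tz":0,"spin":0},{"tx":0,"ty":0,"tz":0,"spin":0},{"tx":0,"ty":0,"tz":0,"spin":0},{"tx":0,"ty":0,"tz":0,"spin":0},{"tx":0,"ty":0,"tz":0,"spin":0},{"tx":0,"ty":0,"tz":0,"spin":0}]' 0
python3 -m inch '[{"tx":0,"ty":0,"tz":-0.02,"spin":0},{"tx":0,"ty":0,"tz":-0.04,"spin":0},{"tx":0,"ty":0,"tz":-0.04,"spin":0},{"tx":0,"ty":0,"tz":-0.04,"spin":0},{"tx":0,"ty":0,"tz":-0.03,"spin":0},{"tx":0,"ty":0,"tz":0,"spin":0},{"tx":0,"ty":0,"tz":0,"spin":0},{"tx":0,"ty":0,"tz":0,"spin":0}]'
python3 - <<'E'
from h import *
c=cap('wrist');save(c,'w6.png');P=cloud(c);hsv=cv2.cvtColor(c['color'],cv2.COLOR_RGB2HSV)
V,U=np.mgrid[:400,:640]
def rp(m,h): v,u=np.nonzero(m); return np.array([ray(c,a,b,h)[:2] for a,b in zip(u,v)],np.float32)
deg=lambda d:np.degrees(np.arctan2(d[1],d[0]))
h=.081;B=(U>285)&(U<360)&(V>150)&(V<225); lid=B&(abs(P[...,2]-h)<.005)
q=rp(lid,h); cc,r=cv2.minEnclosingCircle(q); print('lid z',np.median(P[lid][:,2]),'c',cc,r,q.mean(0))
w=rp(B&(hsv[...,1]<90)&(hsv[...,2]>100),h); w=w[np.linalg.norm(w-cc,axis=1)<.016]; f=cv2.fitLine(w,cv2.DIST_HUBER,0,.001,.001).ravel()
print('stripe',len(w),deg(f[:2]),cv2.minAreaRect(w))
E
```

```text
time_s: 13.4
ee_pos: [0.5448, 0.1018, 0.0501]
ee_rot: [[0.688, 0.725, 0.0], [0.725, -0.688, -0.0], [-0.0, 0.0, -1.0]]
wrist_force: [-0.0, 0.0, 0.7]
gripper_width: 0.0853
finger_force: 0.0
time_s: 14.1
ee_pos: [0.5451, 0.1032, 0.0502]
ee_rot: [[0.687, 0.727, 0.001], [0.727, -0.687, 0.001], [0.001, 0.0, -1.0]]
wrist_force: [-2.4, 1.3, 10.2]
gripper_width: 0.0459
finger_force: 25.9
time_s: 14.7
ee_pos: [0.5465, 0.1014, 0.0495]
ee_rot: [[0.687, 0.727, -0.001], [0.727, -0.687, 0.001], [0.0, -0.002, -1.0]]
wrist_force: [-5.5, 4.7, 9.5]
gripper_width: 0.0452
finger_force: 24.0
time_s: 15.5
ee_pos: [0.5468, 0.1007, 0.0494]
ee_rot: [[0.687, 0.726, 0.0], [0.726, -0.687, -0.0], [-0.0, 0.0, -1.0]]
wrist_force: [0.0, 0.6, -0.4]
gripper_width: 0.0851
finger_force: 0.0
time_s: 16.3
ee_pos: [0.5463, 0.1008, 0.2186]
ee_rot: [[0.687, 0.726, -0.001], [0.726, -0.687, -0.0], [-0.001, -0.001, -1.0]]
wrist_force: [-0.3, -0.8, -0.1]
gripper_width: 0.0853
finger_force: 0.0
lid z 0.08146375166495542 c (0.5426844954490662, 0.10180509090423584) 0.023847706615924835 [0.5430308  0.10202541]
stripe 154 -3.70252 ((0.5494728684425354, 0.10034467279911041), (0.007959135808050632, 0.01784520223736763), 85.74345397949219)
```

```bash
python3 -c "
from bench import hand_in
print(hand_in())"
```

```text
the job is handed in; nothing more can be done
None
```

I handed the job in: the blue tin stands upright on the pad, about 1 mm off centre, with its label facing the scanner window to within about 1°. The gripper has let go and is clear, the red tin was not touched, and about 16 s of the 32 s were used.

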